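Index a glass marking-out table to its next hole

ROBOT

A 6-joint arm with a two-finger parallel gripper is mounted at the origin on the work surface. World frame = base frame: x ahead of the robot, y to its left, z up, the work surface at z = 0. Lengths are in mm, angles in rad, forces in N, time in s.
With the tool pointing down it reaches from about 400 to 925 mm from the base axis. Payload 12.5 kg.
Tool frame: the origin (TCP) lies midway between the tips of the shut fingers; the grasp point (between the pads) lies env.grasp_offset behind it (env.grasp_offset is the distance from the TCP to the grasp point, in mm); x points along the fingers, y is the direction in which the jaws open and shut, and the axes are right-handed (so a half turn about x gives the same grasp; the last joint's range is limited). The gripper opens to 95 mm and grips with 3 to 60 N. Pads are 20 mm wide; open, the fingers measure 119 mm over their backs; the gripper's body (75 mm by 180 mm) begins 59 mm behind the grasp point.
Start: joints at [1.125, 0.491, 1.559, -0, 1.092, -0.106], TCP at [208.296, 589.287, 214.661] pointing down, gripper open.
Joint ranges: [-3.1, 3.1], [-0.84, 2.19], [0.05, 2.79], [-1.13, 4.28], [0.06, 2.93], [-2.69, 2.69]. Speed limits (rad/s): [2.22, 2.22, 2.79, 3.14, 3.14, 3.14].

INTERFACE

Orientations are given as [roll, pitch, yaw] about the fixed x, y, z axes, in that order (R = Rz(yaw) Ry(pitch) Rx(roll)).
In Python, from cell import env gives the robot as it stands.
- The arm moves only by the tool apply_moves, never from a script. Its arguments are lists of equal length, an entry for each row: "offset": the shift along the world's x, y, z in units of 25 mm (1.0 is 25 mm), a list of three; "yaw": the turn about the world's z in units of 6 degrees (1.0 is 6 degrees); "jaw": the closure, from -1 (fully open) to 1 (shut), so that 0 is half open. A call has 1 to 20 rows; each row is the pose to reach, as a shift and turn from the pose measured when the call began; what a row does not reach only later rows make up. A row lasts 1/8 s, in which the tool goes at most 62.5 mm and 10.7 degrees, less where a joint would pass 70% of its speed; a pose out of reach is approached as far as the arm can. A call with a gripper value outside its range is refused whole. The fingers move at their own pace and stop on an object; the grip force is fixed at half the most. Time passes only in rows, so rows that repeat a pose let the fingers close. It gives the time, the measured TCP pose, the force and the opening at its end, in the units of the state.
- env.state(): the state, without advancing time (a new reading comes with each control period).
- env.read_camera(name): name is "side" or "top"; returns a dict with "frame" (400x640x3 uint8, red, green, blue), "fx", "fy", "cx", "cy" (pixels), "xyz" and "rotation" of the camera in the world. Camera axes: x right, y down, z forward; pixel columns grow to the right and rows downward; lengths in mm; the calibration is good to about 2 mm. A picture is of the moment at which its call begins. There is no depth.
- env.job_done(): hands the job in, once; it reports no verdict.
The state is a dict: "t": time; "joints": joint angles; "qvel": joint speeds; "tau": joint torques, N m; "eef_pos": TCP position; "tcp_rot": TCP orientation; "ft_force": force on the tool from outside, world axes, zero at the start; "moment": the same for the moment, N m; "opening": opening from 0.0 (shut) to 1.0 (fully open).
Only numpy, scipy, OpenCV 4.12 (cv2) and the standard library are available. Lean on these libraries where they do the work, as an engineer would, in place of code of your own. Each camera call takes 0.05 s, during which the arm holds its last target.

TASK

The tumbler on the marking-out table is ready for its next line: press the table's plunger button down until it latches and stays down, then push one of the table's upright finger posts to turn the table clockwise, seen from above, until the plunger springs back up by itself in the very next hole and locks the table there. Push gently with the fingertips, without gripping or forcing the post or button; do not touch, tip or shift the tumbler standing on the table, and leave everything else on the bench where it lies.

Things in the scene. Friction and masses are not known exactly. Their poses are not given: they have to be found in the camera images.
- marking_base: Fixed grey cast base of the marking-out table (a dividing table, 8 divisions), 350 x 265 mm. Origin on the bench under the table's vertical axis; its -x axis points from there to the plunger housing, +x to a scriber column on the opposite side: a 12 mm rod 170 mm high, with a thin arm at 140 mm height reaching in over the table towards the tumbler. z up.
- index_table (a joint): Angle of the round table in rad: about 0 at the start (locked, 0.013 of play), growing clockwise seen from above; next hole at 0.785. Index plate 264 mm across, top 52 mm above the bench, 8 holes near the rim; on it a 208 mm work plate, top at 60 mm. Plunger down, it turns with 3 N at a post, briefly 8 to 15 N near 0.5, where it trips the plunger's latch, and does not coast.
- plunger (a joint): How far the plunger is pressed, in m: 0 = up, pin in a hole, table locked; 0.015 = at its stop. Sprung upwards (5 N at first, 8 N at the stop). Past 0.013 it latches and stays at 0.013 when let go. The turning table trips it 0.2 to 0.3 rad before the next hole; the pin then rides under the plate and springs up to 0 in the hole. Turning back 0.1 rad from the start also trips it.
- button_top (a point): Centre of the top of the plunger's round dark steel button, 32 mm across: 87 mm above the bench when up, moving straight down when pressed. It is 154 mm from the table's axis, outside the table's rim, over a housing whose top is 66 mm above the bench.
- table_axis (a point): Centre of the work plate's top face, on the table's axis, 60 mm above the bench. A thin rubber pad (2 mm) lies there and the tumbler stands on it.
- post1_top (a point): Centre of the top of one of four upright finger posts fixed on the work plate: dark steel, 16 mm across, 45 mm high (60 to 105 mm above the bench), 92 mm from the axis, 90 degrees apart. At the start they stand 45 degrees either side of the line from the axis to the plunger, and of the line to the scriber column. Under 20 N is plenty.
- post2_top (a point): Centre of the top of one of four upright finger posts fixed on the work plate: dark steel, 16 mm across, 45 mm high (60 to 105 mm above the bench), 92 mm from the axis, 90 degrees apart. At the start they stand 45 degrees either side of the line from the axis to the plunger, and of the line to the scriber column. Under 20 N is plenty.
- post3_top (a point): Centre of the top of one of four upright finger posts fixed on the work plate: dark steel, 16 mm across, 45 mm high (60 to 105 mm above the bench), 92 mm from the axis, 90 degrees apart. At the start they stand 45 degrees either side of the line from the axis to the plunger, and of the line to the scriber column. Under 20 N is plenty.
- post4_top (a point): Centre of the top of one of four upright finger posts fixed on the work plate: dark steel, 16 mm across, 45 mm high (60 to 105 mm above the bench), 92 mm from the axis, 90 degrees apart. At the start they stand 45 degrees either side of the line from the axis to the plunger, and of the line to the scriber column. Under 20 N is plenty.
- tumbler_mid (a point): Centre, half-way up, of the clear glass tumbler (72 mm across the rim, 80 mm high, standing loose and upright on the pad in the middle of the table, about 0.24 kg). It rides round with the table. Its rim is 142 mm above the bench.
- spare_glass_mid (a point): Centre, half-way up, of a second clear tumbler, 68 mm across and 95 mm high, standing on the bench beside the plunger housing. Leave it.
- calipers: Dark steel bow calipers lying on the bench beside the table, 180 x 95 mm, 10 mm thick (wing nut to 25 mm). Origin at the middle, underneath. Leave them.
- grease_pencil: A flat grease pencil, 140 x 10 x 8 mm, lying on the bench beside the table. Origin underneath, near its middle. Leave it.
- shears: Glassblower's shears lying flat, 240 x 110 mm, 13 mm thick. Origin under the pivot. Leave them.
- jacks: Glassblower's jacks (two blades on a spring bow) lying flat, 300 x 60 mm, 16 mm high. Origin underneath, near the middle. Leave them.
- cone: A bare steel cone former standing point up, 72 mm across, 107 mm high. Origin at the centre of its underside. Leave it.
- wax_dish: A round steel dish 110 mm across with a cake of beeswax in it, 36 mm high. Origin at the centre of its underside. Leave it.
Mind the look-alikes: they are no part of the job. Leave any pink or yellow look-alike of the part that bears tumbler_mid alone.

How it is judged:
By the outcome, as a careful person would: the job done as asked, in the order asked, and still so for the second after the job is handed in, with the robot touching nothing.
It also fails if it takes over 40 s, if anything falls off the work surface, if the arm or the gripper's body presses on something with over 40 N, if the wrist force passes 120 N, or if a joint passes its speed limit or range.

## Working session

There is one attempt and no reset: what is moved stays moved. The work goes in short steps, Python scripts to look and compute and a tool call to move; the robot and the scene stay as the last step left them, time stands still between calls to the robot, and variables do not carry over. Pictures are saved under pics/ and viewed, and the job is handed in when it is done.

Besides the shell and the picture viewer there is one more tool, called after "Emit:" in YAML: its name, and indented under it one key for each argument. apply_moves: Moves the arm, as the interface text tells. Its arguments: {"type":"object","properties":{"offset":{"type":"array"},"yaw":{"type":"array"},"jaw":{"type":"array"}},"required":["offset","yaw","jaw"]}

```bash
mkdir -p pics; ls; cat > h.py <<'E'
import numpy as np,cv2
from cell import env
def snap(n,tag):
    c=env.read_camera(n); cv2.imwrite(f'pics/{tag}.png',c['frame'][:,:,::-1]); return c
def ray(c,u,v):
    d=np.array([(u-c['cx'])/c['fx'],(v-c['cy'])/c['fy'],1.0]); return np.array(c['xyz']),np.array(c['rotation'])@d
def onplane(c,u,v,z):
    o,d=ray(c,u,v); return o+d*(z-o[2])/d[2]
def proj(c,p):
    q=np.array(c['rotation']).T@(np.array(p)-np.array(c['xyz'])); return c['fx']*q[0]/q[2]+c['cx'],c['fy']*q[1]/q[2]+c['cy']
E
python3 - <<'E'
from h import *
for n in('top','side'):
    c=snap(n,n+'0'); print(n,c['fx'],c['fy'],c['cx'],c['cy'],c['xyz'],np.round(c['rotation'],3).tolist())
print(env.state(),env.grasp_offset)
E
```

```text
pics
top 425.93167696632094 425.93167696632094 325.8128536679952 200.21722850737024 [3.13850053e+02 3.27733230e-02 1.41422652e+03] [-2.975, -0.001, -1.554]
side 514.6986458635404 514.6986458635404 326.28211965898936 194.25224310259966 [-165.61271888 1092.03963318 1524.80701754] [-2.411, -0.003, -2.58]
{'t': 0.1, 'joints': array([ 1.12537478e+00,  4.91497220e-01,  1.55936465e+00, -4.93092192e-06,
        1.09170394e+00, -1.05638981e-01]), 'qvel': array([-0.00154364, -0.00156067, -0.0009844 ,  0.00025762, -0.00054011,
       -0.00143483]), 'tau': array([ 2.26462435e-03, -6.13629484e+01, -2.58601195e+01,  6.94068871e-02,
        4.70497040e-02, -5.79479342e-05]), 'eef_pos': array([208.21553505, 589.08075858, 214.1296823 ]), 'tcp_rot': array([-1.67194114,  1.56982316, -2.01172143]), 'ft_force': array([0.91684711, 0.15534078, 1.56464593]), 'moment': array([ 0.02113291, -0.01035491,  0.00810115]), 'opening': 1.0033149046496215} 18.8
```

```bash
sed -i "s/^from cell/from scipy.spatial.transform import Rotation as Ro\nfrom cell/; s/np.array(c\['rotation'\])/Ro.from_euler('xyz',c['rotation']).as_matrix()/" h.py; cat h.py; python3 - <<'E'
from h import *
print(Ro.from_euler('xyz',env.state()['tcp_rot']).as_matrix().round(3))
E
```

```text
import numpy as np,cv2
from scipy.spatial.transform import Rotation as Ro
from cell import env
def snap(n,tag):
    c=env.read_camera(n); cv2.imwrite(f'pics/{tag}.png',c['frame'][:,:,::-1]); return c
def ray(c,u,v):
    d=np.array([(u-c['cx'])/c['fx'],(v-c['cy'])/c['fy'],1.0]); return np.array(c['xyz']),Ro.from_euler('xyz',c['rotation']).as_matrix()@d
def onplane(c,u,v,z):
    o,d=ray(c,u,v); return o+d*(z-o[2])/d[2]
def proj(c,p):
    q=Ro.from_euler('xyz',c['rotation']).as_matrix().T@(np.array(p)-np.array(c['xyz'])); return c['fx']*q[0]/q[2]+c['cx'],c['fy']*q[1]/q[2]+c['cy']
[[-0.     0.333  0.943]
 [-0.001  0.943 -0.333]
 [-1.    -0.001 -0.   ]]
```

View pics/top0.png

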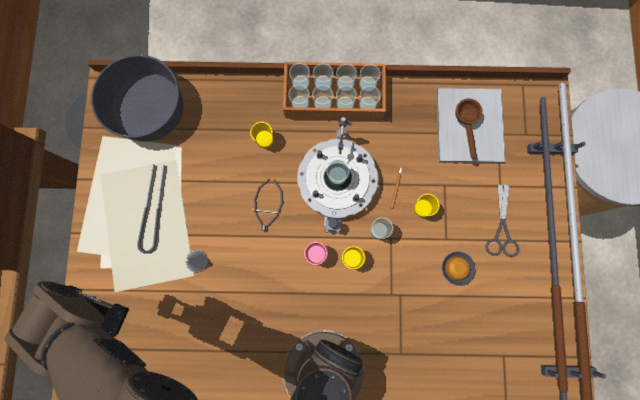

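View pics/side0.png

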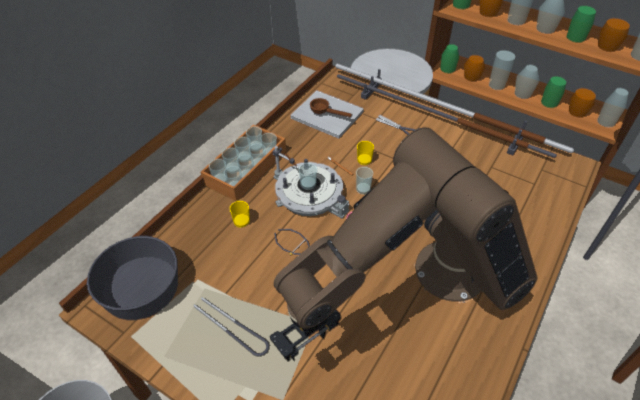

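```bash
python3 - <<'E'
from h import *
c=cv2.imread('pics/top0.png'); s=cv2.imread('pics/side0.png')
cv2.imwrite('pics/top0c.png',cv2.resize(c[110:280,250:440],None,fx=3.5,fy=3.5,interpolation=cv2.INTER_CUBIC))
cv2.imwrite('pics/side0c.png',cv2.resize(s[130:250,230:400],None,fx=4.5,fy=4.5,interpolation=cv2.INTER_CUBIC))
E
```

```text
(no output)
```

View pics/top0c.png

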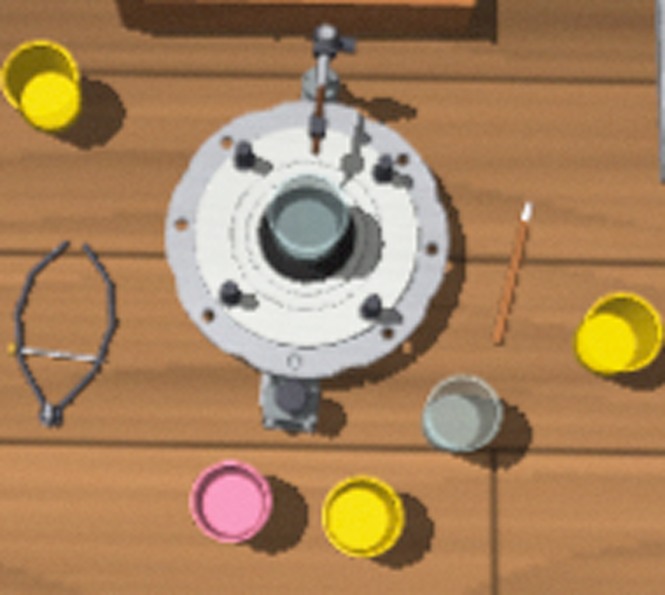

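View pics/side0c.png

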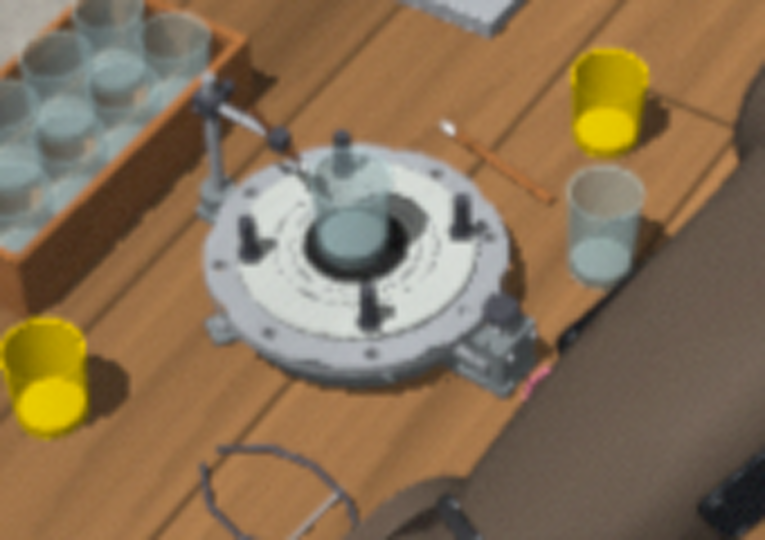

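```bash
python3 - <<'E'
from h import *
c=env.read_camera('top'); f=c['frame']
hsv=cv2.cvtColor(f,cv2.COLOR_RGB2HSV)
# work plate white
m=((hsv[:,:,1]<30)&(hsv[:,:,2]>185)).astype(np.uint8); m[:, :290]=0;m[:,390:]=0;m[:130]=0;m[225:]=0
n,l,st,ce=cv2.connectedComponentsWithStats(m)
k=1+np.argmax(st[1:,4]); cnt=max(cv2.findContours((l==k).astype(np.uint8),0,1)[0],key=len)
h=cv2.convexHull(cnt); e=cv2.fitEllipse(h); print('plate',e, onplane(c,*e[0],60))
# dark things
d=(hsv[:,:,2]<85).astype(np.uint8); d[:, :290]=0;d[:,390:]=0;d[:130]=0;d[240:]=0
n,l,st,ce=cv2.connectedComponentsWithStats(d)
for i in range(1,n):
    if st[i,4]>3: print(st[i],ce[i].round(1))
for nm,(x,y) in dict(b=(291,393),p1=(243,148),p2=(384,163),p3=(228,287),p4=(372,302)).items():
    u,v=250+(x+.5)/3.5-.5,110+(y+.5)/3.5-.5
    print(nm,(round(u,1),round(v,1)),onplane(c,u,v,87 if nm=='b' else 105).round(1))
s=env.read_camera('side')
for nm,(x,y,z) in dict(b=(505,305,87),pN=(248,222,105),pR=(463,203,105),pF=(370,289,105),pB=(343,136,105)).items():
    u,v=230+(x+.5)/4.5-.5,130+(y+.5)/4.5-.5
    print('side',nm,(round(u,1),round(v,1)),onplane(s,u,v,z).round(1))
E
```

```text
plate ((336.97021484375, 177.80320739746094), (77.80613708496094, 79.60966491699219), 88.42701721191406) [615.39794686 -32.19703178  60.        ]
[342 133  14   8  42] [347.8 136.7]
[357 138   8   4  18] [359.8 139.2]
[339 148   4   1   4] [340.5 148. ]
[318 153   5   5  21] [320.  155.4]
[357 157   6   5  22] [359.3 159.2]
[375 161   6  13  25] [377.5 167.6]
[329 164  12   7  29] [333.5 165.9]
[324 171  28  19 216] [338.  182.6]
[378 180   5   6  24] [380.5 182.4]
[314 193   5   4  15] [316.2 194.6]
[372 195   9   5  22] [375.5 197.4]
[354 197   5   4  16] [356.1 198.7]
[368 201   8   6  28] [371.7 204. ]
[360 204   2   2   4] [360.5 204.5]
[368 208   5   2   9] [369.8 208.4]
[333 211  34  18 148] [347.2 219.3]
[329 230   7   4  16] [332.4 231.2]
[382 237   8   3  14] [386.5 238.4]
b (332.8, 221.9) [467.8 -20.2  87. ]
p1 (319.1, 151.9) [688.5  26.8 105. ]
p2 (359.4, 156.2) [ 676.6 -101.3  105. ]
p3 (314.8, 191.6) [560.   37.7 105. ]
p4 (355.9, 195.9) [548.5 -91.  105. ]
side b (341.8, 197.4) [459.9 -18.6  87. ]
side pN (284.7, 178.9) [684.1  31.1 105. ]
side pR (332.5, 174.7) [542.2 -85.1 105. ]
side pF (311.8, 193.8) [555.2  39.6 105. ]
side pB (305.8, 159.8) [673.9 -98.3 105. ]
```

Top view: the plunger button is at (333,222), the scriber column at (343,130). The posts are at (319,152), (359,156), (315,192) and (356,196). The tumbler to protect is the clear one on the table at (338,172). The pink (316,254), yellow and spare clear (381,229) glasses are not part of the job. The two views agree to about 4 mm: axis ≈ (616,-30), button ≈ (464,-19), post4 ≈ (546,-89). I'll move over the button with the fingers shut.

Emit:
apply_moves:
  offset:
    - [0.8,-1.5,0]
    - [1.8,-3,0]
    - [2.8,-4.5,0]
    - [3.8,-6,0]
    - [4.7,-7.5,0]
    - [5.5,-9,0]
    - [6.3,-10.5,0]
    - [7,-12,0]
    - [7.7,-13.5,0]
    - [8.2,-15,0]
    - [8.7,-16.5,0]
    - [9.1,-18,0]
    - [9.5,-19.5,0]
    - [9.8,-21,0]
    - [10,-22.5,0]
    - [10.2,-23.8,0]
    - [10.24,-24.3,-1]
    - [10.24,-24.33,-2]
    - [10.24,-24.33,-3]
    - [10.24,-24.33,-3]
  yaw: [0.2,0.4,0.6,0.8,1,1.2,1.4,1.6,1.8,2,2.2,2.4,2.5,2.5,2.5,2.5,2.5,2.5,2.5,2.5]
  jaw: [1,1,1,1,1,1,1,1,1,1,1,1,1,1,1,1,1,1,1,1]

```text
t: 2.7
eef_pos: [463.5, -19.0, 138.2]
tcp_rot: [-3.059, 1.568, -3.137]
ft_force: [0.5, 0.2, -0.3]
opening: 0.005
```

```bash
python3 - <<'E'
from h import *
print(Ro.from_euler('xyz',env.state()['tcp_rot']).as_matrix().round(3))
for n in('top','side'):
    c=snap(n,n+'1')
    u,v=[int(x) for x in proj(c,[500,-20,90])]
    im=c['frame'][:,:,::-1][max(0,v-70):v+70,u-90:u+90]; print(n,u-90,v-70)
    cv2.imwrite(f'pics/{n}1c.png',cv2.resize(im,None,fx=4,fy=4,interpolation=cv2.INTER_CUBIC))
    print([np.round(proj(c,p),1) for p in([464,-19,87],[464,-19,138],[546,-89,105])])
E
```

```text
[[-0.003  0.078  0.997]
 [-0.     0.997 -0.078]
 [-1.    -0.    -0.003]]
top 242 141
[array([332.4, 223.1]), array([332.7, 221.2]), array([355.3, 196.7])]
side 242 122
[array([341. , 196.9]), array([341.3, 187.6]), array([332.2, 173.7])]
```

View pics/top1c.png

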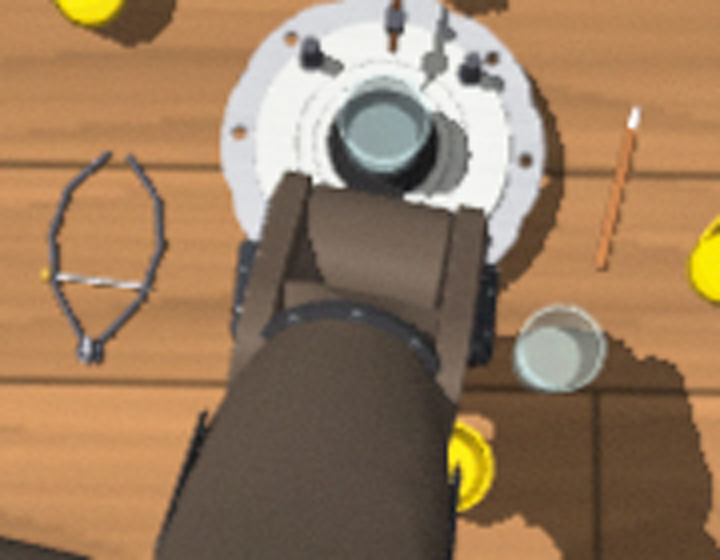

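View pics/side1c.png

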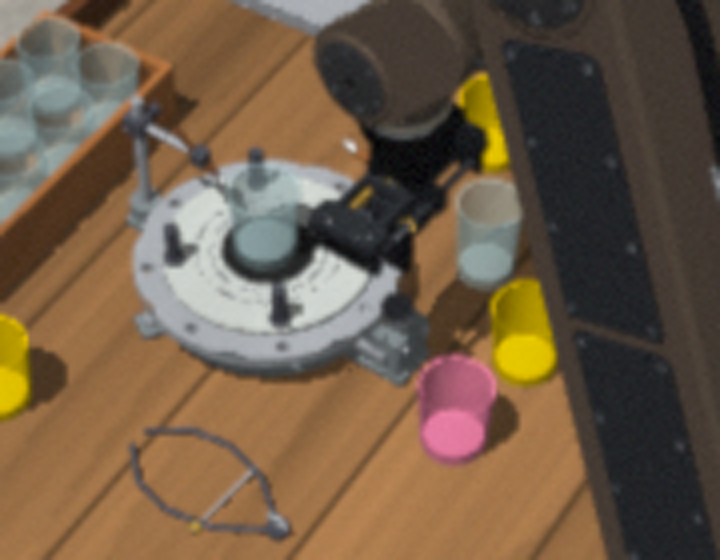

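Side view: the shut fingertips at about (341,188) stand straight above the button at (342,197). Next I descend and press.

Emit:
apply_moves:
  offset:
    - [0,0,-0.6]
    - [0,0,-1.2]
    - [0,0,-1.6]
    - [0,0,-1.9]
    - [0,0,-2.1]
    - [0,0,-2.25]
    - [0,0,-2.4]
    - [0,0,-2.5]
    - [0,0,-2.5]
  yaw: [0,0,0,0,0,0,0,0,0]
  jaw: [1,1,1,1,1,1,1,1,1]

```text
t: 3.92
eef_pos: [464.6, -19.1, 77.4]
tcp_rot: [-0.93, 1.57, -1.008]
ft_force: [-0.8, 1.0, 5.2]
opening: 0.002
```

Emit:
apply_moves:
  offset:
    - [0,0,-0.1]
    - [0,0,-0.18]
    - [0,0,-0.22]
    - [0,0,-0.22]
  yaw: [0,0,0,0]
  jaw: [1,1,1,1]

```text
t: 4.42
eef_pos: [464.6, -19.1, 72.2]
tcp_rot: [-0.73, 1.57, -0.808]
ft_force: [-2.3, 0.7, 7.5]
opening: 0.004
```

Depth is about 14.8 mm at 7.5 N, past the latch point. I'll rise and check that it stays down.

Emit:
apply_moves:
  offset:
    - [0,0,0.1]
    - [0,0,0.5]
    - [0,0,1.2]
    - [0,0,2]
    - [0,0,2.8]
    - [0,0,3.2]
  yaw: [0,0,0,0,0,0]
  jaw: [1,1,1,1,1,1]

```text
t: 5.18
eef_pos: [464.9, -19.2, 153.4]
tcp_rot: [-0.365, 1.568, -0.443]
ft_force: [0.7, -0.7, 0.5]
opening: 0.004
```

```bash
python3 - <<'E'
from h import *
print(env.state()['eef_pos'],env.state()['ft_force'])
for n in('side',):
    c=snap(n,n+'2')
    a=cv2.imread('pics/side1.png')[180:230,315:365]; b=cv2.imread('pics/side2.png')[180:230,315:365]
    cv2.imwrite(f'pics/{n}2c.png',cv2.resize(np.hstack([a,b]),None,fx=7,fy=7,interpolation=cv2.INTER_CUBIC))
E
```

```text
[464.90326849 -19.15774791 153.42384782] [ 0.71179331 -0.74915194  0.51815992]
```

View pics/side2c.png

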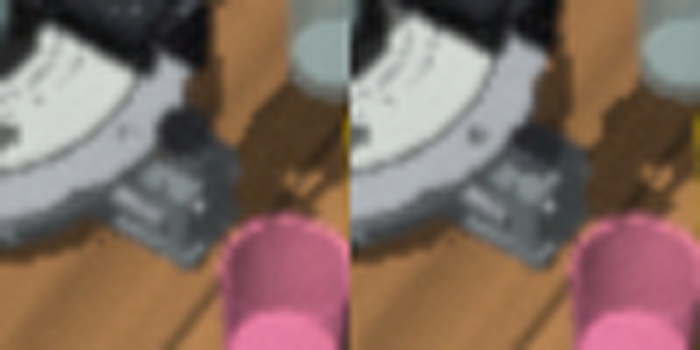

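Before/after: the button face has dropped by about 2–3 px and the plate hole beside it is now empty, so the plunger is latched down. Next I go behind post4, the one on the near right.

Emit:
apply_moves:
  offset:
    - [0.5,-0.6,0]
    - [1.2,-1.4,0]
    - [2,-2.2,0]
    - [2.8,-3,0]
    - [3.5,-3.5,0]
    - [4,-3.73,0]
    - [4,-3.73,0]
    - [4,-3.73,-0.7]
    - [4,-3.73,-1.5]
    - [4,-3.73,-2.2]
    - [4,-3.73,-2.8]
    - [4,-3.73,-2.95]
    - [4,-3.73,-2.95]
  yaw: [1.2,2.4,3.6,4.8,6,7.2,7.42,7.42,7.42,7.42,7.42,7.42,7.42]
  jaw: [1,1,1,1,1,1,1,1,1,1,1,1,1]

```text
t: 6.85
eef_pos: [565.1, -112.4, 80.3]
tcp_rot: [-0.269, 1.568, 0.43]
ft_force: [1.0, 0.5, 0.7]
opening: 0.005
```

```bash
python3 - <<'E'
from h import *
print(Ro.from_euler('xyz',env.state()['tcp_rot']).as_matrix().round(3))
for n in('top','side'):
    c=snap(n,n+'3')
    u,v=[int(x) for x in proj(c,[560,-50,90])]
    im=c['frame'][:,:,::-1][max(0,v-60):v+60,u-80:u+80]; print(n,u-80,v-60)
    cv2.imwrite(f'pics/{n}3c.png',cv2.resize(im,None,fx=5,fy=5,interpolation=cv2.INTER_CUBIC)[:600])
E
```

```text
[[ 0.003 -0.643  0.766]
 [ 0.001  0.766  0.643]
 [-1.    -0.001  0.003]]
top 262 132
side 243 121
```

View pics/top3c.png

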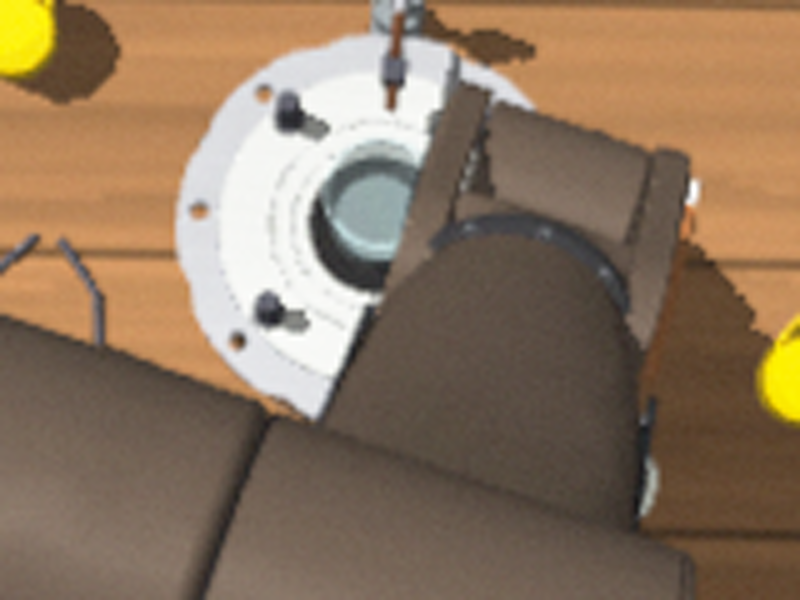

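View pics/side3c.png

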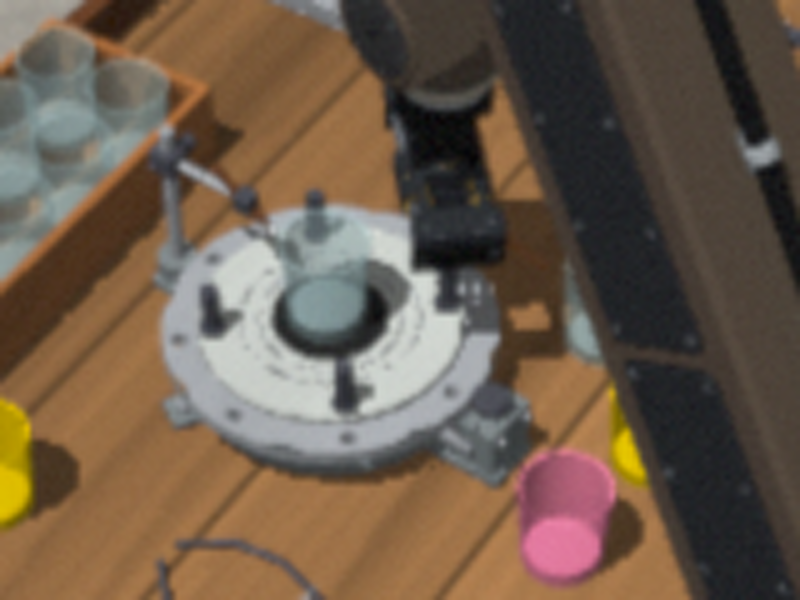

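The fingers stand just behind post4, clear of the post, tumbler, spare glass and scriber. Now I compute the arc waypoints.

```bash
python3 - <<'E'
import numpy as np
A=np.array([616,-30.]);p0=np.array([565.1,-112.4])
for d in range(-3,49,3):
    th=np.radians(220-d); p=A+92*np.array([np.cos(th),np.sin(th)])-20*np.array([np.sin(th),-np.cos(th)])
    print(d,p.round(1),((p-p0)/25).round(2),round(-d/6,2))
E
```

```text
-3 [ 562.4 -107.4] [-0.11  0.2 ] 0.5
0 [ 558.4 -104.5] [-0.27  0.32] 0.0
3 [ 554.6 -101.3] [-0.42  0.44] -0.5
6 [550.9 -98. ] [-0.57  0.57] -1.0
9 [547.4 -94.5] [-0.71  0.71] -1.5
12 [544.2 -90.9] [-0.84  0.86] -2.0
15 [541.1 -87. ] [-0.96  1.02] -2.5
18 [538.2 -83. ] [-1.08  1.18] -3.0
21 [535.5 -78.9] [-1.18  1.34] -3.5
24 [533.1 -74.6] [-1.28  1.51] -4.0
27 [530.9 -70.2] [-1.37  1.69] -4.5
30 [528.9 -65.7] [-1.45  1.87] -5.0
33 [527.1 -61.1] [-1.52  2.05] -5.5
36 [525.6 -56.4] [-1.58  2.24] -6.0
39 [524.4 -51.6] [-1.63  2.43] -6.5
42 [523.4 -46.8] [-1.67  2.62] -7.0
45 [522.6 -41.9] [-1.7   2.82] -7.5
48 [522.1 -37. ] [-1.72  3.02] -8.0
```

Emit:
apply_moves:
  offset:
    - [-0.14,0.16,0]
    - [-0.27,0.32,0]
    - [-0.34,0.38,0]
    - [-0.42,0.44,0]
    - [-0.5,0.5,0]
    - [-0.57,0.57,0]
    - [-0.64,0.64,0]
    - [-0.71,0.71,0]
    - [-0.78,0.78,0]
    - [-0.84,0.86,0]
    - [-0.9,0.94,0]
    - [-0.96,1.02,0]
  yaw: [0,0,-0.25,-0.5,-0.75,-1,-1.25,-1.5,-1.75,-2,-2.25,-2.5]
  jaw: [1,1,1,1,1,1,1,1,1,1,1,1]

```text
t: 8.45
eef_pos: [541.3, -86.9, 80.7]
tcp_rot: [-0.435, 1.567, 0.001]
ft_force: [1.5, -1.2, 1.2]
opening: 0.005
```

```bash
python3 - <<'E'
from h import *
print(env.state()['eef_pos'],env.state()['ft_force'])
c=snap('side','side4')
im=c['frame'][:,:,::-1][121:241,243:403]
cv2.imwrite('pics/side4c.png',cv2.resize(im,None,fx=5,fy=5,interpolation=cv2.INTER_CUBIC))
E
```

```text
[541.28394973 -86.85431931  80.74720059] [ 1.52199767 -1.20935234  1.15314611]
```

View pics/side4c.png

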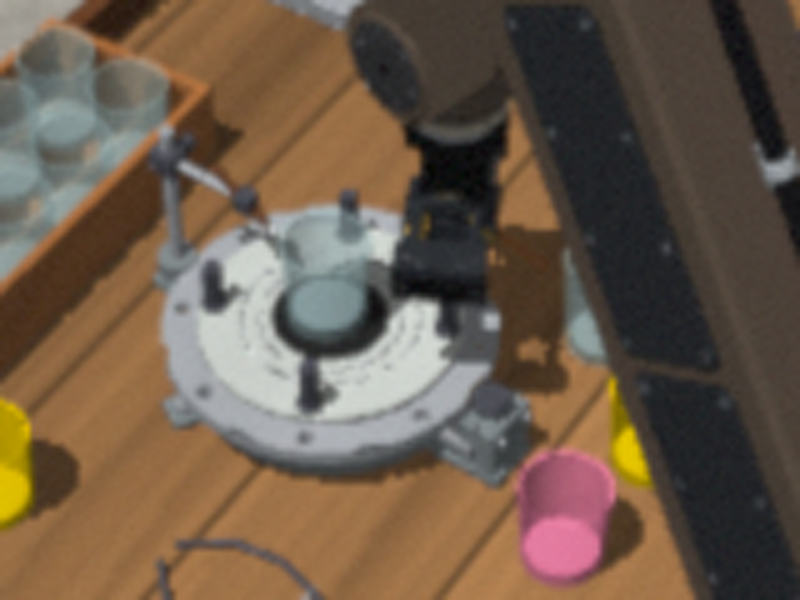

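The table turns as it should: the front post moved from (345,385) to (310,385) in the crop. The tumbler is unmoved in the middle, and the force is about 2 N. I'll continue to 36°.

Emit:
apply_moves:
  offset:
    - [-0.06,0.08,0]
    - [-0.12,0.16,0]
    - [-0.17,0.24,0]
    - [-0.22,0.32,0]
    - [-0.27,0.4,0]
    - [-0.32,0.49,0]
    - [-0.37,0.58,0]
    - [-0.41,0.67,0]
    - [-0.45,0.76,0]
    - [-0.49,0.85,0]
    - [-0.53,0.94,0]
    - [-0.56,1.03,0]
    - [-0.59,1.12,0]
    - [-0.62,1.22,0]
  yaw: [-0.25,-0.5,-0.75,-1,-1.25,-1.5,-1.75,-2,-2.25,-2.5,-2.75,-3,-3.25,-3.5]
  jaw: [1,1,1,1,1,1,1,1,1,1,1,1,1,1]

```text
t: 10.25
eef_pos: [525.4, -55.9, 80.7]
tcp_rot: [-0.375, 1.567, -0.309]
ft_force: [3.9, -4.4, 1.2]
opening: 0.004
```

```bash
python3 - <<'E'
from h import *
print(env.state()['eef_pos'],env.state()['ft_force'])
c=snap('side','side5')
im=c['frame'][:,:,::-1][121:241,243:403]
cv2.imwrite('pics/side5c.png',cv2.resize(im,None,fx=5,fy=5,interpolation=cv2.INTER_CUBIC))
E
```

```text
[525.39130727 -55.94739724  80.73483726] [ 3.86854847 -4.38278584  1.17554002]
```

View pics/side5c.png

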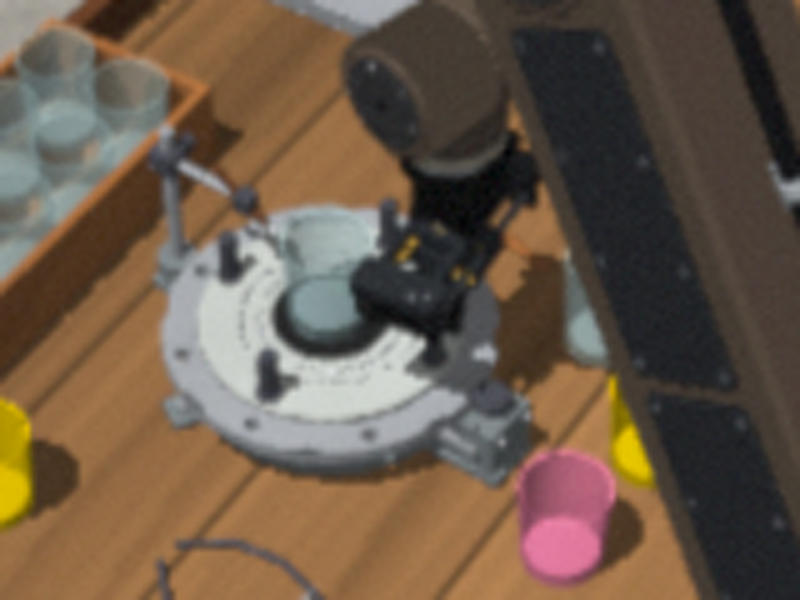

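```bash
python3 - <<'E'
from h import *
c=env.read_camera('side')
def P(x,y): return onplane(c,243+(x+.5)/5-.5,121+(y+.5)/5-.5,105)[:2]
A=np.array([614,-28.5])
for nm,a in dict(F0=(345,363),F4=(309,363),F5=(268,354),L0=(210,288),L4=(212,266),L5=(230,238)).items():
    q=P(*a)-A; print(nm,q.round(1),np.hypot(*q).round(1),np.degrees(np.arctan2(q[1],q[0])).round(1))
E
```

```text
F0 [-56.4  66. ] 86.8 130.5
F4 [-33.8  80.3] 87.1 112.8
F5 [-3.  89.1] 89.1 91.9
L0 [72.7 56.7] 92.2 37.9
L4 [84.9 36.8] 92.6 23.4
L5 [90.6  4.6] 90.7 2.9
```

By the posts φ ≈ 36–37°, which matches the plan. I'll go to about 42°, then in finer steps.

Emit:
apply_moves:
  offset:
    - [-0.02,0.07,0]
    - [-0.03,0.13,0]
    - [-0.05,0.2,0]
    - [-0.06,0.26,0]
    - [-0.08,0.32,0]
    - [-0.09,0.38,0]
  yaw: [-0.17,-0.33,-0.5,-0.67,-0.83,-1]
  jaw: [1,1,1,1,1,1]

```text
t: 11.1
eef_pos: [522.0, -45.6, 80.4]
tcp_rot: [-0.278, 1.57, -0.317]
ft_force: [0.6, 0.1, 1.1]
opening: 0.008
```

```bash
cat > look.py <<'E'
from h import *
import sys
t=sys.argv[1]
print(env.state()['eef_pos'].round(1),env.state()['ft_force'].round(1))
c=snap('side','side'+t)
im=c['frame'][:,:,::-1][131:231,263:363]
cv2.imwrite(f'pics/side{t}c.png',cv2.resize(im,None,fx=6,fy=6,interpolation=cv2.INTER_CUBIC))
E
python3 look.py 6
```

```text
[522.  -45.6  80.4] [0.6 0.1 1.1]
```

View pics/side6c.png

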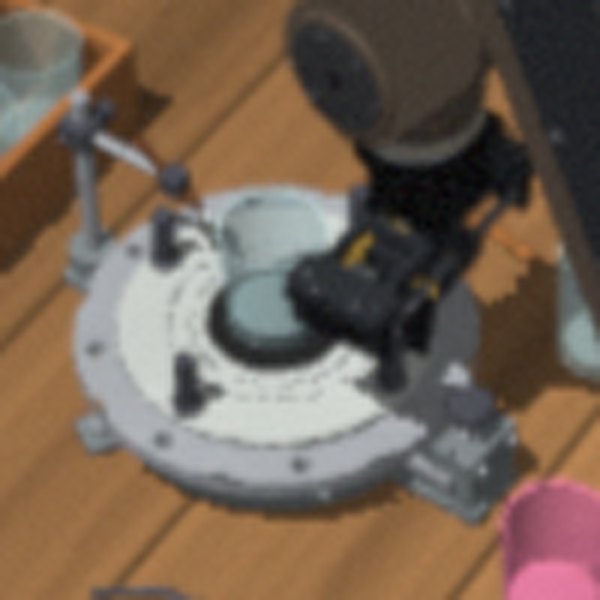

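```bash
cat > cmp.py <<'E'
from h import *
import sys
ims=[cv2.imread(f'pics/side{i}.png')[185:220,322:362] for i in sys.argv[1:]]
cv2.imwrite('pics/cmp%s.png'%sys.argv[-1],cv2.resize(np.hstack(ims),None,fx=800/(40*len(ims)),fy=800/(40*len(ims)),interpolation=cv2.INTER_CUBIC))
for im,i in zip(ims,sys.argv[1:]):
    g=im.max(2)[5:25,12:28]; m=g<75; ys,xs=np.nonzero(m); print(i,m.sum(),xs.mean().round(2),ys.mean().round(2))
E
python3 cmp.py 1 2 5 6
```

```text
1 113 9.67 10.5
2 95 10.05 11.05
5 83 11.22 8.14
6 86 11.87 8.37
```

View pics/cmp6.png

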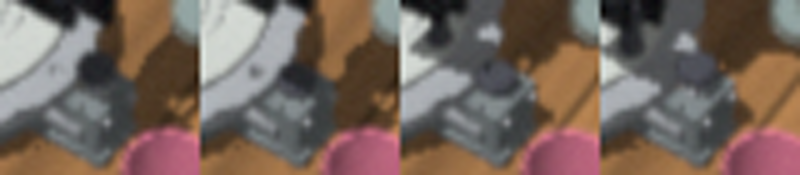

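Fourth panel: the button is still low, riding under the plate, so the hole isn't reached. I'll take small steps.

Emit:
apply_moves:
  offset:
    - [-0.01,0.03,0]
    - [-0.01,0.06,0]
    - [-0.01,0.09,0]
  yaw: [-0.08,-0.16,-0.25]
  jaw: [1,1,1]

```text
t: 11.52
eef_pos: [521.5, -43.4, 80.3]
tcp_rot: [-1.66, 1.571, -1.726]
ft_force: [-1.3, -2.9, -0.2]
opening: 0.003
```

```bash
python3 look.py 7; python3 cmp.py 1 5 6 7
```

```text
[521.5 -43.4  80.3] [-1.3 -2.9 -0.2]
1 113 9.67 10.5
5 83 11.22 8.14
6 86 11.87 8.37
7 89 11.8 7.93
```

View pics/cmp7.png

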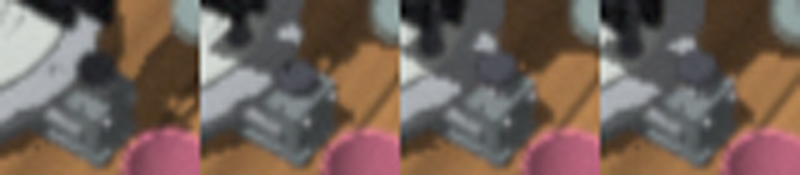

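```bash
python3 - <<'E'
import cv2,numpy as np
ims=[cv2.convertScaleAbs(cv2.imread(f'pics/side{i}.png')[188:214,330:356],alpha=1.6) for i in (0,2,5,7)]
r=[cv2.resize(i,(390,290),interpolation=cv2.INTER_CUBIC) for i in ims]
cv2.imwrite('pics/cmpx.png',np.vstack([np.hstack(r[:2]),np.hstack(r[2:])]))
E
```

```text
(no output)
```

View pics/cmpx.png

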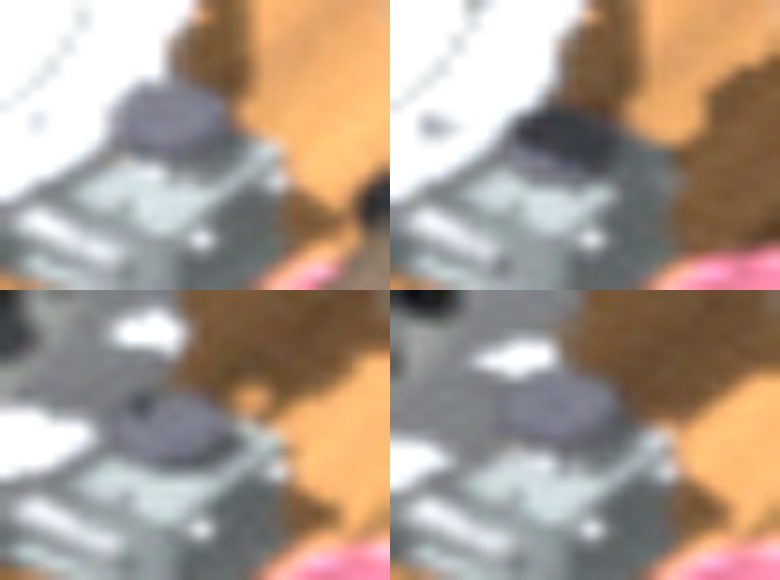

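```bash
python3 - <<'E'
import cv2,numpy as np
a=lambda i: cv2.imread(f'pics/side{i}.png')[188:214,330:356].astype(int)
ims=[cv2.convertScaleAbs(cv2.imread(f'pics/side{i}.png')[188:214,330:356],alpha=1.6) for i in (0,5,6,7)]
r=[cv2.resize(i,(390,290),interpolation=cv2.INTER_CUBIC) for i in ims]
cv2.imwrite('pics/cmpy.png',np.vstack([np.hstack(r[:2]),np.hstack(r[2:])]))
for i in (0,2,5,6,7): print(i,a(i)[4:18,11:13].mean((1,2)).round().astype(int))
E
```

```text
0 [ 80  76  77  82  83  85  84  85  80  71  74  96 118 137]
2 [ 78  70  71  66  59  48  40  38  40  40  53  69  84 117]
5 [122  95  69  61  63  72  80  82  84  80  75  64  96 134]
6 [ 74  80  81  81  82  82  82  83  79  68  72  94 116 134]
7 [ 66  70  74  77  82  83  82  82  78  69  72  95 113 135]
```

View pics/cmpy.png

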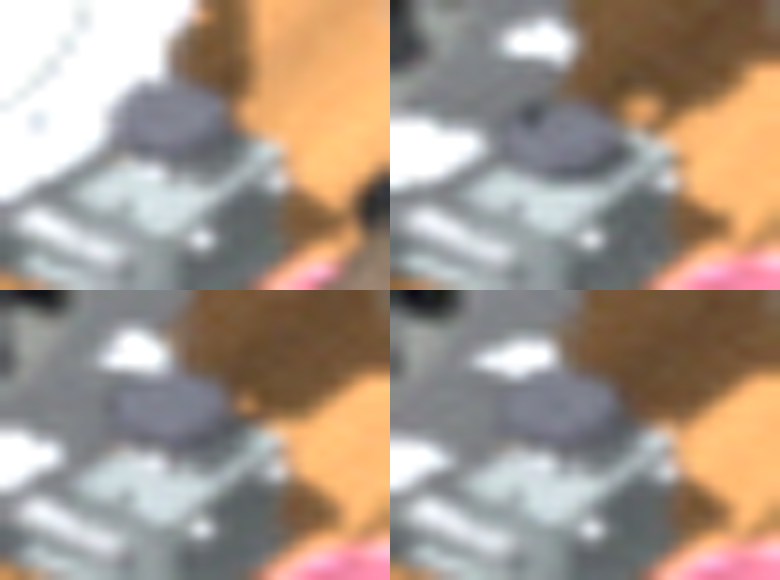

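View pics/side7c.png

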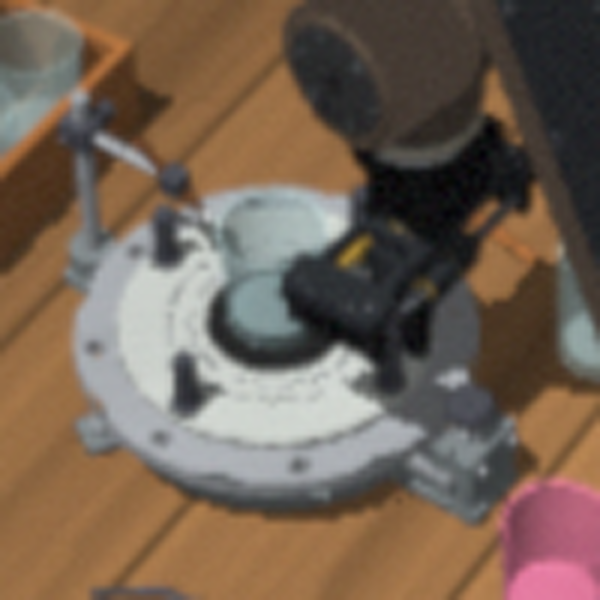

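The button profile in shots 6 and 7 matches the original up state. Between those two shots the table did not move while the contact force rose to 3 N, so it is locked. I'll back off along the tangent, then lift clear.

Emit:
apply_moves:
  offset:
    - [0,-0.15,0]
    - [0.01,-0.4,0]
    - [0.03,-0.8,0]
    - [0.03,-1,0.1]
    - [0.03,-1,0.6]
    - [0.03,-1,1.4]
    - [0.03,-1,2.4]
    - [0.03,-1,3.4]
    - [-0.5,-1,4.4]
    - [-1.5,-1,5]
    - [-2.5,-1,5]
    - [-3,-1,5]
    - [-3,-1,5]
  yaw: [0,0,0,0,0,0,0,0,0,0,0,0,0]
  jaw: [1,1,1,1,1,1,1,1,1,1,1,1,1]

```text
t: 13.2
eef_pos: [446.4, -68.3, 205.9]
tcp_rot: [-0.341, 1.57, -0.408]
ft_force: [0.2, 0.4, -0.5]
opening: 0.005
```

```bash
python3 look.py 8; python3 - <<'E'
from h import *
c=snap('top','top8')
a=cv2.imread('pics/top0.png')[110:260,260:410];b=cv2.imread('pics/top8.png')[110:260,260:410]
cv2.imwrite('pics/top8c.png',cv2.resize(np.hstack([a,b]),None,fx=2.66,fy=2.66,interpolation=cv2.INTER_CUBIC))
E
```

```text
[446.4 -68.3 205.9] [ 0.2  0.4 -0.5]
```

View pics/side8c.png

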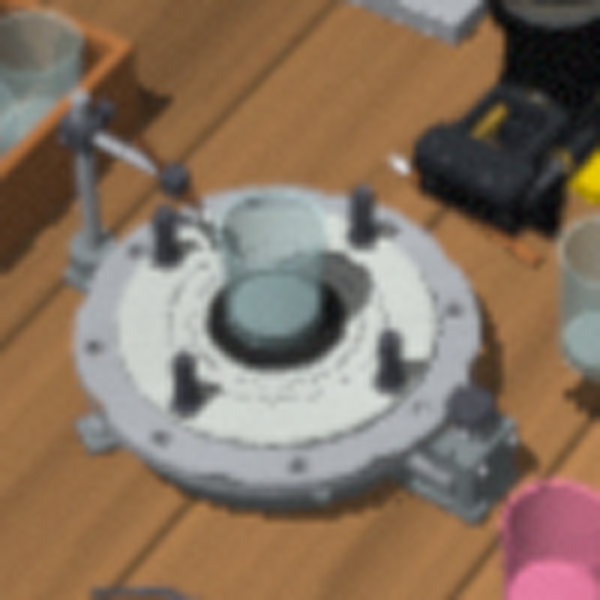

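View pics/top8c.png

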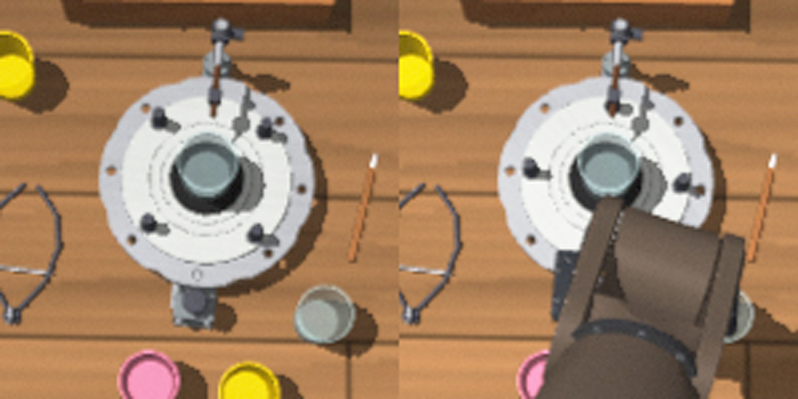

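The side view shows the posts turned 45°. The button stands up at (471,400) in the crop, and the hole beside it is filled by the pin at (420,407), pale instead of dark. The tumbler is upright in the middle and the robot is clear. Handing in.

```bash
python3 -c "
from cell import env
print(env.job_done(), env.state()['t'])"
```

```text
the job is handed in; nothing more can be done
the job is handed in; nothing more can be done
```

The table has been turned clockwise by one division and is locked in the next hole. The job was handed in at about 13.3 s of the 40 s allowed.

- **Plunger:** I pressed the button to about 14.8 mm with shut fingertips, with 7.5 N at the end of the press. After I let go, the picture showed it had stayed down and its hole was empty.
- **Turning:** I pushed the near-right post along its arc with closed fingertips. The force was about 2 to 6 N at the pauses where I read it. I took no reading during the trip near 0.5 rad, so the peak force there was not seen.
- **Last checks:**
  - The button matches its original up picture, and the pin fills the hole beside the plunger.
  - The posts stand 45° on from the start. The table did not move when the fingers pressed again with about 3 N.
  - The tumbler is upright in the middle, and the robot is clear of everything.
  - Nothing else visible had moved. The arm hid part of the top view, so the yellow glass near the plunger was not fully checked at the end.

One check disagreed. When the pin had in fact just sprung up, I first read the small picture as still down, so I pushed about 2 mm further. An enlarged comparison then showed it was already up, and the extra push only closed the gap to the locked post.

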